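# Angle a slim power supply past the post into its test bay

### The arm

A 6-joint arm with a two-finger parallel gripper is mounted at the origin on the work surface. World frame = base frame: x ahead of the robot, y to its left, z up, the work surface at z = 0. Lengths are in mm, angles in rad, forces in N, time in s.
With the tool pointing down it reaches from about 350 to 975 mm from the base axis. Payload 4.9 kg.
Tool frame: the origin (TCP) lies at the very end of the fingers, on their centre line; the grasp point (between the pads) lies 19 mm behind it; z points along the fingers, x is the direction in which the jaws open and shut, and the axes are right-handed (so a half turn about z gives the same grasp; the last joint's range is limited). The gripper opens to 85 mm and grips with 20 to 120 N. Pads are 22 mm wide; open, the fingers measure 114 mm over their backs; the gripper's body (76 mm by 85 mm) begins 54 mm behind the grasp point. The pads swing forward as they close: fully open they stand 13 mm farther back than shut.
Start: joints at [-1.432, 0.053, 1.613, -0, 1.476, -0.119], TCP at [159.342, -604.328, 231.304] pointing down, gripper open.
Joint ranges: [-3.01, 3.01], [-1.01, 2.22], [0.06, 2.58], [-1.02, 4.17], [0.09, 2.62], [-3.14, 3.14]. Speed limits (rad/s): [2.57, 2.57, 3.14, 3.14, 3.14, 3.14].

### API

Orientations are given as a unit quaternion [x, y, z, w].
In Python, from plant import arm, cams, spotter gives the robot as it stands. The module is installed in compiled form; this text tells all that it offers.
- The arm moves only by the tool servo_tool, never from a script. Its argument "moves" is a list of rows, each a list of 3 entries, a list of its own where there are three numbers: the shift along the tool's x, y, z in mm, then the turn about the tool's z in rad, then the opening, from 0 (shut) to 1 (fully open). A call has 1 to 8 rows; each row shifts and turns the commanded pose from where the row before left it, along the tool's axes as they then stand; what a row does not reach is not made up. A row lasts 1/12 s, in which the tool goes at most 41.7 mm and 7.16 degrees, less where a joint would pass 70% of its speed; a pose out of reach is approached as far as the arm can. A call is refused whole if a number of a shift passes 41.7 or a number of a turn 0.125, either way. A call with a gripper value outside its range is refused whole. The fingers move at their own pace and stop on an object; "squeeze" is the grip in N (left out, the last holds). Time passes only in rows, so rows that do not move let the fingers close. It gives the time, the measured TCP pose, the force and the opening at its end, in the units of the state.
- arm.observe(): the state, without advancing time (a new reading comes with each control period).
- cams.snapshot(name): name is "scene" or "top"; returns a dict with "color" (384x512x3 uint8, blue, green, red), "mtx" (3x3 intrinsics, pixels), "D" ([k1, k2, p1, p2, k3] as OpenCV has them; the pictures are not rectified), "world_from_camera" (4x4, takes a point from camera to world coordinates). Camera axes: x right, y up, looking along -z (the intrinsics and any distortion apply to the point x, -y, -z); pixel columns grow to the right and rows downward; lengths in mm; the calibration is good to about 2 mm. A picture is of the moment at which its call begins. There is no depth.
- arm.sign_off(): hands the job in, once; it reports no verdict.
Trained networks look in the newest picture that a camera, given by its name, has taken for a name from the list of things; names that differ only in an ending like _2 or _b are one class to them, and where a whole thing is asked for, a point or a joint stands for the part that bears it (a point fixed in the world has none). Each returns a list of dicts, best first, with "p" (0 to 1); they miss things now and then, are a little off and sometimes report something else, mostly with a low value. They report only what shows in the picture. A call takes as long as a camera call. They do not tell look-alikes from the thing itself.
- spotter.boxes_of(camera, thing): "position" ([x, y, z] in mm, in world coordinates, good to about 4 mm: the middle of the surface that is visible of it).
- spotter.cut_out(camera, thing): "mask" (384x512 bool, what is visible of it).
- spotter.place_of(camera, thing): "position" ([x, y, z] in mm, in world coordinates, good to about 4 mm: a listed point, or the origin of a listed thing).
The state is a dict: "clock": time; "qpos": joint angles; "qd": joint speeds; "effort": joint torques, N m; "position": TCP position; "ee_rot": TCP orientation; "wrist_force": force on the tool from outside, world axes, zero at the start; "wrist_torque": the same for the moment, N m; "finger_gap": finger opening in mm.
Only numpy, scipy, OpenCV 4.12 (cv2) and the standard library are available. Lean on these libraries where they do the work, as an engineer would, in place of code of your own. Each camera call takes 0.05 s, during which the arm holds its last target.

### The job

Push the long open-frame power supply into the blue three-sided test bay: angle it so that the end with the black terminal block goes in first, behind the orange-capped post, while the other end is still outside the bay, then push the other end in until its long side rests flush against the bay's back wall. Keep the supply flat on the bench at all times (never pick it up) and leave the other loose items where they are.

Things in the scene. Friction and masses are not known exactly. Their poses are not given: they have to be found in the camera images.
- supply: the loose slim power supply, silver channel with green board, copper coil and yellow transformer; 240 long x 40 wide x 30 mm high, about 0.4 kg, weight even along its length; its four sides are flat and upright. Origin: centre of its underside. Own y runs along its length (terminal block at the -y end), x across, z up. It slides when pushed.
- terminal_end (a point): centre of the supply's end face at the black terminal block (own y = -120 mm), 15 mm above its underside
- plain_end (a point): centre of the supply's other end face (own y = +120 mm), 15 mm above its underside
- bay: the fixed blue bay, open towards the robot. Origin: middle of its back wall's inner face, at table level. Own +x points out of the bay through the back wall, y along the wall, z up. Walls 30 mm high, 8 thick; inside own y -150 to 150, own x -70 (opening) to 0. Copper floor flush with the table. Supply home: its length along own y, terminal end at -y, centre line at own x = -20
- post: the fixed upright steel post with orange cap, 18 mm diameter, 55 mm high, in front of the bay's opening on its -y half (93 to 103 mm from the back wall). Origin: centre of its foot; axes parallel to the bay's
- transformer: bystander: loose yellow transformer, 36 x 44 x 34 mm high; origin under its centre
- capacitor: bystander: loose standing blue can capacitor, 35 mm diameter, 50 mm high; origin under its centre
- multimeter: bystander: loose orange multimeter lying flat, 80 x 160 (own y) x 34 mm; origin under its centre
- probe: bystander: loose black loop probe lying flat, about 210 mm long along own x, 12 mm thick; origin under its handle, 10 mm towards the loop from the middle
- screwdriver: bystander: loose screwdriver lying along its own x, beyond the bay
- mug: bystander: loose blue mug, 76 mm diameter, 90 mm high; origin under its centre
There are look-alikes about, which are no part of the job. Of the things that look like the supply, take the one that is farthest from the robot's base at the start.

How it is judged:
By the outcome, as a careful person would: the job done as asked, in the order asked, and still so for the second after the job is handed in, with the robot touching nothing.
It also fails if it takes over 72 s, if anything falls off the work surface, if the arm or the gripper's body presses on something with over 40 N, if the wrist force passes 120 N, or if a joint passes its speed limit or range.

## Working session

There is one attempt and no reset: what is moved stays moved. The work goes in short steps, Python scripts to look and compute and a tool call to move; the robot and the scene stay as the last step left them, time stands still between calls to the robot, and variables do not carry over. Pictures are saved under pics/ and viewed, and the job is handed in when it is done.

Besides the shell and the picture viewer there is one more tool, called after ">>>" as name(argument=value, ...) on one line, values as JSON. servo_tool: Moves the arm, as the interface text tells. Its arguments: {"type":"object","properties":{"moves":{"type":"array","items":{"type":"array"}},"squeeze":{"type":"number"}},"required":["moves"]}

```bash
mkdir -p pics
python3 - <<'E'
from plant import arm,cams,spotter
import cv2
s=arm.observe();print(s)
for c in("scene","top"):
    r=cams.snapshot(c);cv2.imwrite(f"pics/{c}0.png",r["color"]);print(c,r["mtx"],r["D"],r["world_from_camera"])
    for t in("supply","terminal_end","plain_end","bay","post","transformer","capacitor","multimeter","probe","mug","screwdriver"):
        print(t,[([round(v) for v in d["position"]],round(d["p"],2)) for d in spotter.place_of(c,t)])
print(arm.observe()["clock"])
E
```

```text
{'clock': 0.0, 'qpos': array([-1.43200334e+00,  5.33308096e-02,  1.61428503e+00, -3.48205925e-05,
        1.47598750e+00, -1.19016112e-01]), 'qd': array([-7.38213394e-04, -1.72176457e-04,  6.92481598e-05,  9.69630414e-04,
        6.56225830e-04,  1.18105574e-03]), 'effort': array([-8.32601672e-04, -3.93681300e+01, -3.70178068e+01, -1.44780815e-04,
        7.08708423e-03, -1.34278444e-06]), 'position': array([ 159.24697917, -603.73417274,  230.08451771]), 'ee_rot': array([ 7.92137812e-01, -6.10341442e-01, -7.30014538e-04, -6.91447893e-04]), 'wrist_force': array([0.14528722, 0.66631216, 0.16004012]), 'wrist_torque': array([ 0.02485594, -0.01236207, -0.00028157]), 'finger_gap': 85.59292037775356}
scene [[373.11209196   0.         255.10022946]
 [  0.         373.11209196 194.89026152]
 [  0.           0.           1.        ]] [-0.02970024  0.          0.          0.          0.        ] [[ 7.41734439e-01 -5.32504494e-01  4.07760942e-01  9.47637642e+02]
 [ 6.70691063e-01  5.87204954e-01 -4.53170873e-01 -4.97442722e+02]
 [ 1.87628081e-03  6.09614063e-01  7.92696142e-01  9.00234028e+02]
 
[... 746 characters left out ...]
-1.08358766e-01  3.98031831e+02]
 [-9.99698961e-01 -1.90137702e-02  1.55068936e-02  1.20183339e+01]
 [ 1.33519731e-02  1.08645344e-01  9.93990902e-01  1.11228227e+03]
 [ 0.00000000e+00  0.00000000e+00  0.00000000e+00  1.00000000e+00]]
supply [([475, 17, -1], 0.91), ([238, 245, -2], 0.81)]
terminal_end [([362, 266, 14], 0.83), ([516, -98, 15], 0.73)]
plain_end [([128, 225, 12], 0.97), ([424, 131, 18], 0.71)]
bay [([539, -342, 2], 0.44)]
post [([321, 448, 1], 0.62), ([579, -124, 0], 0.53)]
transformer [([419, -335, 0], 0.52)]
capacitor [([536, -344, 0], 0.52)]
multimeter [([676, 424, 3], 0.64)]
probe [([342, -420, 0], 0.55)]
mug [([322, 446, -3], 0.64)]
screwdriver [([798, -31, -1], 0.61)]
1.2
```

View pics/scene0.png

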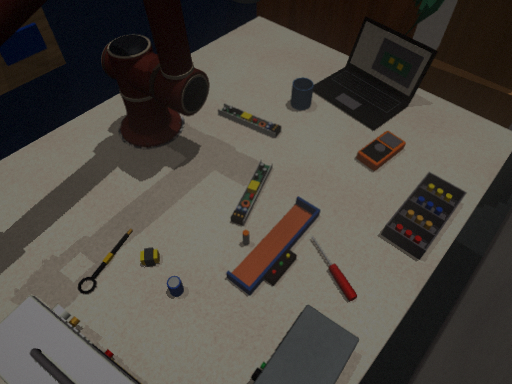

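View pics/top0.png

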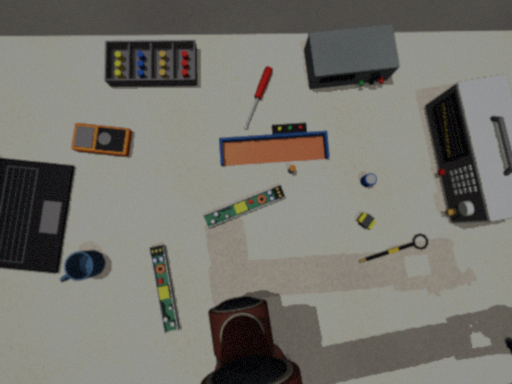

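Run:
```python
import cv2
a=cv2.imread("pics/top0.png");cv2.imwrite("pics/crop_top0.png",cv2.resize(a[60:240,170:350],None,fx=3.2,fy=3.2,interpolation=cv2.INTER_CUBIC))
```

```text
(no output)
```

View pics/crop_top0.png

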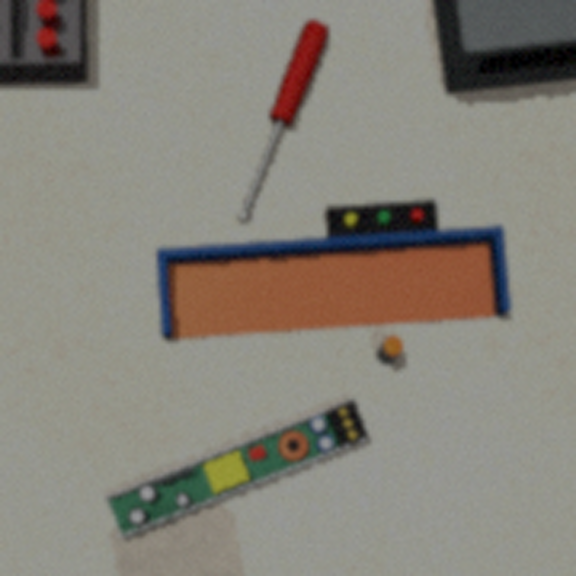

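Supply candidates in the top view: A at (245,207), world ≈(475,15), 475 mm from the base; B at (164,287), world ≈(240,243), 343 mm. A is the farthest, so A is the one. The crop shows its black terminal block on the right, next to the post. Next I measure the geometry.

```bash
cat > h.py <<'E'
import numpy as np,cv2
from plant import arm,cams,spotter
def pix2w(r,uv,z):
    p=cv2.undistortPoints(np.array(uv,float).reshape(-1,1,2),r["mtx"],np.array(r["D"])).reshape(-1,2)
    T=r["world_from_camera"];d=np.c_[p[:,0],-p[:,1],-np.ones(len(p))]@T[:3,:3].T
    o=T[:3,3];return o+d*((z-o[2])/d[:,2])[:,None]
def w2pix(r,P):
    T=r["world_from_camera"];c=(np.asarray(P,float)-T[:3,3])@T[:3,:3]
    c=c*[1,-1,-1];return cv2.projectPoints(c,np.zeros(3),np.zeros(3),r["mtx"],np.array(r["D"]))[0].reshape(-1,2)
E
python3 - <<'E'
from h import *
for c in("top","scene"):
    r=cams.snapshot(c)
    cv2.imwrite(f"pics/{c}1.png",r["color"])
    hsv=cv2.cvtColor(r["color"],cv2.COLOR_BGR2HSV)
    x0,y0,x1,y1=(210,120,340,175) if c=="top" else (220,190,330,300)
    m=np.zeros(hsv.shape[:2],np.uint8);m[y0:y1,x0:x1]=cv2.inRange(hsv[y0:y1,x0:x1],(4,90,60),(18,255,255))
    # floor: largest comp
    n,l,st,ce=cv2.connectedComponentsWithStats(m);k=1+np.argmax(st[1:,4])
    pts=np.argwhere(l==k)[:,::-1]
    w=pix2w(r,pts,0)[:,:2].astype(np.float32)
    rect=cv2.minAreaRect(w);print(c,"floor",st[k],rect,cv2.boxPoints(rect).round(0).tolist())
    ms=[d for d in spotter.cut_out(c,"supply")]
    for d in ms:
        q=np.argwhere(d["mask"])[:,::-1]
        w=pix2w(r,q,30 if c=="top" else 20)[:,:2].astype(np.float32);rect=cv2.minAreaRect(w)
        print("supply",d["p"],rect,cv2.boxPoints(rect).round(0).tolist())
    for d in spotter.cut_out(c,"bay"):
        q=np.argwhere(d["mask"])[:,::-1];print("bay",d["p"],q.min(0),q.max(0))
        w=pix2w(r,q,30)[:,:2].astype(np.float32);rect=cv2.minAreaRect(w);print(rect,cv2.boxPoints(rect).round(0).tolist())
E
python3 - <<'E'
import cv2
a=cv2.imread("pics/top1.png");cv2.imwrite("pics/c1.png",cv2.resize(a[115:235,195:345],None,fx=5,fy=5,interpolation=cv2.INTER_CUBIC))
E
```

```text
top floor [ 223  136  102   30 2330] ((638.8092041015625, -76.05778503417969), (70.65553283691406, 299.9190673828125), 2.8230414390563965) [[596.0, 72.0], [611.0, -228.0], [681.0, -224.0], [667.0, 75.0]]
supply 0.98 ((251.30848693847656, 240.3206787109375), (234.48951721191406, 45.30153274536133), 10.31854248046875) [[132.0, 242.0], [140.0, 197.0], [371.0, 239.0], [363.0, 284.0]]
supply 0.96 ((472.8402404785156, 15.747016906738281), (43.113773345947266, 241.18272399902344), 20.545520782470703) [[410.0, 121.0], [495.0, -105.0], [535.0, -90.0], [451.0, 136.0]]
bay 0.69 [219 122] [329 166]
((654.2457885742188, -72.70541381835938), (116.19605255126953, 318.859619140625), 3.2163236141204834) [[587.0, 83.0], [605.0, -235.0], [721.0, -229.0], [703.0, 90.0]]
scene floor [ 232  204   80   82 1997] ((632.42333984375, -69.53727722167969), (61.02033233642578, 288.4670104980469), 3.02700138092041) [[594.0, 73.0], [610.0, -215.0], [671.0, -212.0], [655.0, 76.0]]
supply 0.98 ((477.35382080078125, 11.880867004394531), (46.14005661010742, 244.78662109375), 20.65215301513672) [[413.0, 118.0], [499.0, -111.0], [542.0, -95.0], [456.0, 135.0]]
supply 0.66 ((255.42166137695312, 242.22415161132812), (237.69229125976562, 61.23731231689453), 11.809951782226562) [[133.0, 248.0], [145.0, 188.0], [378.0, 237.0], [365.0, 297.0]]
bay 0.61 [227 196] [319 294]
((662.1723022460938, -76.55384826660156), (115.13813781738281, 328.7574768066406), 3.101412534713745) [[596.0, 84.0], [614.0, -244.0], [729.0, -238.0], [711.0, 91.0]]
```

View pics/c1.png

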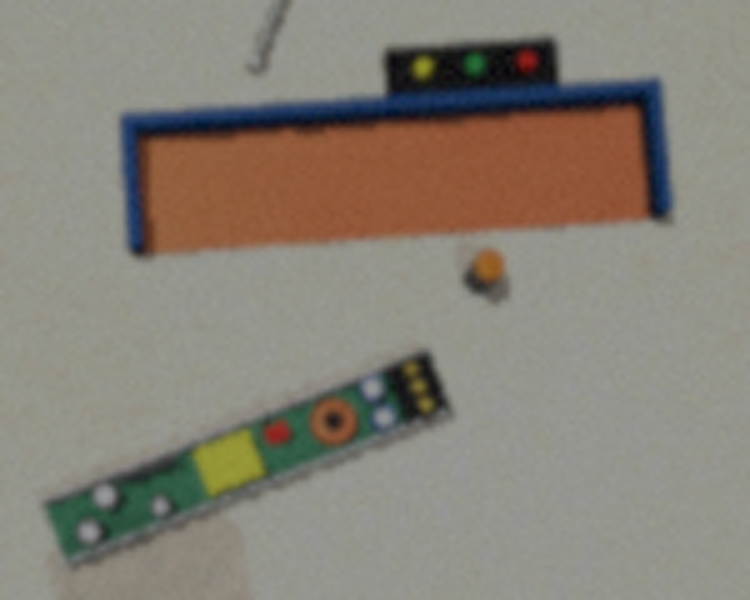

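Supply A (crop: terminal block at (415,385), post at (487,265)) sits at about (475,14), yaw 20.6°. The bay origin is about (673,-74), yaw 2.9°. Plan:
1. Push square on the long side.
2. Push on the plain end, so the terminal end goes behind the post.
3. Swing the plain end in.

First I move the tool above the near side.

>>> servo_tool(moves=[[[0,0,0],-0.1,0.7],[[-28,-28,0],0,0.7],[[-28,-28,0],0,0.7],[[-28,-28,0],0,0.7],[[-28,-28,0],0,0.7],[[-28,-28,0],0,0.7],[[-28,-28,0],0,0.7],[[-28,-28,0],0,0.7]])

```text
clock: 2.17
position: [274.7, -350.4, 231.4]
ee_rot: [0.821, -0.57, 0.0, 0.0]
wrist_force: [1.3, -0.5, 0.9]
finger_gap: 60.2
```

>>> servo_tool(moves=[[[-28,-28,0],0,0.7],[[-28,-28,0],0,0.7],[[-28,-28,0],0,0.7],[[-28,-28,0],0,0.7],[[-28,-28,0],0,0.7],[[-28,-28,0],0,0.7],[[-20,-20,20],0,0.7],[[0,0,20],0,0.7]])

```text
clock: 2.83
position: [386.9, -106.6, 192.7]
ee_rot: [0.824, -0.567, 0.002, -0.001]
wrist_force: [0.1, -1.0, -0.5]
finger_gap: 59.8
```

```bash
cat >> h.py <<'E'
from scipy.spatial.transform import Rotation as R
YAW=np.radians(2.9);O=np.array([673.,-74.])
def bay(p):
    d=np.asarray(p)[:2]-O;ex=np.array([np.cos(YAW),np.sin(YAW)]);ey=np.array([-np.sin(YAW),np.cos(YAW)])
    return np.array([d@ex,d@ey])
def tool():
    s=arm.observe();M=R.from_quat(s["ee_rot"]).as_matrix()
    print("t",s["clock"],"tcp",s["position"].round(1),"bay",bay(s["position"]).round(1),"x-axis deg(world)",np.degrees(np.arctan2(M[1,0],M[0,0])).round(2),"z",M[:,2].round(3),"F",s["wrist_force"].round(1),"gap",round(s["finger_gap"],1))
    return s,M
def totool(target):
    s,M=tool();print("to go in tool axes",(M.T@(np.array(target)-s["position"])).round(1))
E
python3 -c "
from h import *
totool([433,-2,8])"
```

```text
t 2.8333 tcp [ 386.9 -106.6  192.7] bay [-287.4  -18.1] x-axis deg(world) -69.12 z [ 0.005 -0.    -1.   ] F [ 0.1 -1.  -0.5] gap 59.8
to go in tool axes [-81.7 -79.6 184.9]
```

>>> servo_tool(moves=[[[-27,-26,10],0,0.7],[[-27,-26,10],0,0.7],[[-27,-26,15],0,0.7],[[0,0,35],0,0.7],[[0,0,35],0,0.7],[[0,0,35],0,0.7],[[0,0,30],0,0.7],[[0,0,12],0,0.7]])

```text
clock: 3.5
position: [425.7, -6.1, 4.8]
ee_rot: [0.822, -0.57, -0.003, 0.001]
wrist_force: [-1.7, -0.4, 0.0]
finger_gap: 59.3
```

Run:
```python
from h import *
totool([433,-2,8])
for c in("top","scene"):
    r=cams.snapshot(c);a=r["color"]
    a=a[115:235,195:345] if c=="top" else a[130:310,180:360]
    cv2.imwrite(f"pics/{c}2.png",cv2.resize(a,None,fx=3.2,fy=3.2,interpolation=cv2.INTER_CUBIC))
a=cv2.imread("pics/top2.png");b=cv2.imread("pics/scene2.png");b=cv2.resize(b,(384,384));cv2.imwrite("pics/b2.png",cv2.hconcat([cv2.resize(a,(416,384)),b]) )
```

```text
t 3.5 tcp [425.7  -6.1   4.8] bay [-243.5   80.3] x-axis deg(world) -69.47 z [-0.007  0.001 -1.   ] F [-1.7 -0.4  0. ] gap 59.3
to go in tool axes [-1.3 -8.2 -3.2]
```

View pics/b2.png

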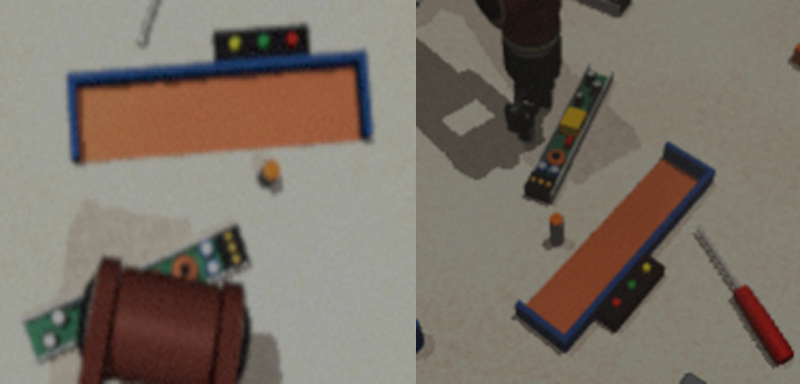

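>>> servo_tool(moves=[[[0,-8,0],0,0.7],[[0,-6,-2],0,0.7],[[0,-6,0],0,0.7],[[0,-6,0],0,0.7],[[0,-6,0],0,0.7],[[0,-6,0],0,0.7],[[0,-6,0],0,0.7],[[0,-6,0],0,0.7]])

```text
clock: 4.27
position: [476.5, 10.7, 11.4]
ee_rot: [0.822, -0.57, -0.0, 0.0]
wrist_force: [-4.8, -1.1, 3.4]
finger_gap: 59.6
```

```bash
cat >> h.py <<'E'
def look(n,show=True):
    tool();ims=[]
    for c in("top","scene"):
        r=cams.snapshot(c)
        for d in spotter.cut_out(c,"supply"):
            q=np.argwhere(d["mask"])[:,::-1];w=pix2w(r,q,25)[:,:2].astype(np.float32)
            if np.linalg.norm(w.mean(0))<390 : continue
            rc=cv2.minAreaRect(w);print(c,"mask p%.2f"%d["p"],"bay corners",[bay(x).round(0).tolist() for x in cv2.boxPoints(rc)])
        for t in("supply","terminal_end","plain_end"):
            print(c,t,[(bay(d["position"]).round(0).tolist(),round(d["p"],2)) for d in spotter.place_of(c,t) if np.linalg.norm(d["position"][:2])>400 or d["position"][1]<150])
        a=r["color"];a=a[110:230,195:335] if c=="top" else a[140:300,195:355]
        ims.append(cv2.resize(a,(448,384) if c=="top" else (352,384),interpolation=cv2.INTER_CUBIC))
    cv2.imwrite(f"pics/{n}.png",cv2.hconcat(ims))
E
python3 -c "
from h import *
look('p3')"
```

```text
t 4.2667 tcp [476.5  10.7  11.4] bay [-191.9   94.5] x-axis deg(world) -69.5 z [-0. -0. -1.] F [-4.8 -1.1  3.4] gap 59.6
top mask p0.71 bay corners [[-219.0, 217.0], [-147.0, -11.0], [-107.0, 2.0], [-180.0, 230.0]]
top mask p0.37 bay corners [[-112.0, -40.0], [-95.0, -61.0], [-82.0, -50.0], [-100.0, -30.0]]
top supply [([-98.0, -44.0], 0.38)]
top terminal_end [([-292.0, 354.0], 0.95), ([-126.0, -5.0], 0.66)]
top plain_end [([-204.0, 227.0], 0.66)]
scene mask p0.92 bay corners [[-220.0, 214.0], [-144.0, -22.0], [-96.0, -6.0], [-172.0, 230.0]]
scene mask p0.69 bay corners [[-472.0, 346.0], [-463.0, 288.0], [-275.0, 316.0], [-283.0, 374.0]]
scene supply [([-163.0, 106.0], 0.73)]
scene terminal_end [([-125.0, -1.0], 0.63)]
scene plain_end [([-198.0, 223.0], 0.64)]
```

View pics/p3.png

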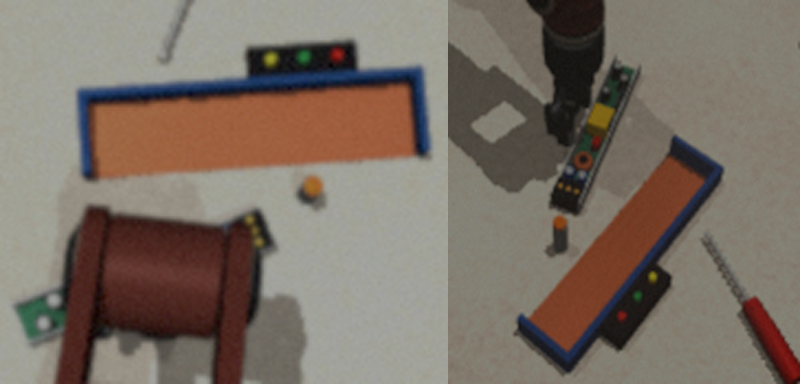

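>>> servo_tool(moves=[[[0,-7,2],0,0.7],[[0,-7,2],0,0.7],[[0,-7,0],0,0.7],[[0,-7,0],0,0.7],[[0,-7,0],0,0.7],[[0,-7,0],0,0.7],[[0,-7,0],0,0.7],[[0,-5,0],0,0.7]])

```text
clock: 5.43
position: [527.6, 29.8, 7.2]
ee_rot: [0.822, -0.57, 0.0, -0.0]
wrist_force: [-1.0, -0.4, -1.2]
finger_gap: 59.6
```

```bash
python3 -c "
from h import *
look('p4')"
```

```text
t 5.4333 tcp [527.6  29.8   7.2] bay [-140.   111.1] x-axis deg(world) -69.49 z [ 0.  0. -1.] F [-1.  -0.4 -1.2] gap 59.6
top mask p0.84 bay corners [[-169.0, 232.0], [-99.0, 6.0], [-58.0, 18.0], [-128.0, 245.0]]
top supply []
top terminal_end [([-72.0, 12.0], 0.71), ([-293.0, 355.0], 0.56)]
top plain_end [([-150.0, 243.0], 0.51)]
scene mask p0.94 bay corners [[-165.0, 227.0], [-90.0, -10.0], [-45.0, 5.0], [-119.0, 242.0]]
scene mask p0.51 bay corners [[-295.0, -249.0], [-252.0, -285.0], [-221.0, -248.0], [-263.0, -212.0]]
scene supply [([-113.0, 125.0], 0.87)]
scene terminal_end [([-76.0, 12.0], 0.78)]
scene plain_end [([-149.0, 238.0], 0.87)]
```

View pics/p4.png

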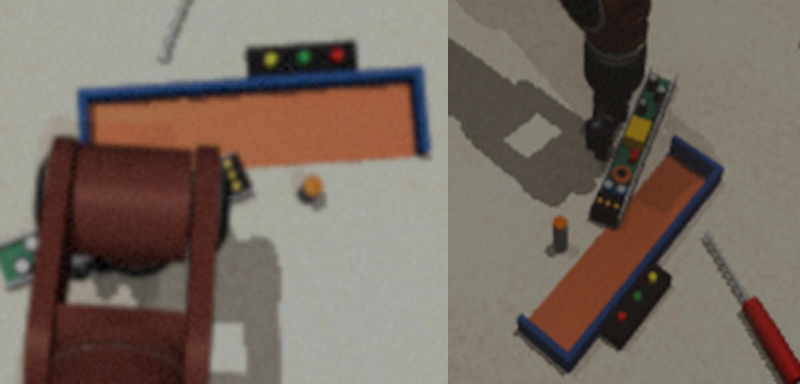

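>>> servo_tool(moves=[[[0,20,0],0,0.5],[[0,5,-30],0,0.12],[[0,0,-35],0,0.12],[[0,0,-25],0,0.12],[[-38,0,0],0,0.12],[[-38,-19,0],0,0.12],[[-38,-19,0],0,0.12],[[-37,-19,0],0,0.12]])

```text
clock: 6.6
position: [503.5, 181.9, 98.0]
ee_rot: [0.821, -0.57, 0.001, -0.001]
wrist_force: [1.1, -0.9, -0.0]
finger_gap: 10.6
```

>>> servo_tool(moves=[[[0,0,0],0.12,0.12],[[0,0,0],0.12,0.12],[[0,0,0],0.12,0.12],[[0,0,0],0.12,0.12],[[0,0,0],0.12,0.12],[[0,0,0],0.12,0.12],[[0,0,0],0.12,0.12],[[0,0,0],0.12,0.12]])

```text
clock: 7.27
position: [503.5, 180.4, 97.3]
ee_rot: [-0.463, 0.886, 0.0, 0.0]
wrist_force: [0.7, 0.7, -0.6]
finger_gap: 10.0
```

>>> servo_tool(moves=[[[0,0,0],0.12,0.12],[[0,0,0],0.12,0.12],[[0,0,0],0.12,0.12],[[0,0,0],0.12,0.12],[[0,0,0],0.12,0.12],[[0,0,0],0,0.12]])

```text
clock: 7.77
position: [503.5, 180.4, 97.3]
ee_rot: [-0.182, 0.983, 0.0, 0.0]
wrist_force: [-0.5, -0.5, 0.7]
finger_gap: 10.2
```

```bash
python3 -c "
from h import *
look('p5')"
```

```text
t 7.7667 tcp [503.5 180.4  97.3] bay [-156.5  262.6] x-axis deg(world) -159.0 z [ 0.  0. -1.] F [-0.5 -0.5  0.7] gap 10.2
top mask p0.97 bay corners [[-169.0, 233.0], [-97.0, 3.0], [-51.0, 18.0], [-122.0, 247.0]]
top mask p0.29 bay corners [[-161.0, -283.0], [-127.0, -286.0], [-124.0, -242.0], [-158.0, -239.0]]
top supply [([125.0, 37.0], 0.49)]
top terminal_end [([-76.0, 11.0], 0.58)]
top plain_end [([-155.0, 243.0], 0.71)]
scene mask p0.61 bay corners [[-163.0, 228.0], [-89.0, -5.0], [-47.0, 8.0], [-121.0, 241.0]]
scene supply [([-110.0, 124.0], 0.83)]
scene terminal_end [([-292.0, 352.0], 0.74), ([-75.0, 13.0], 0.61)]
scene plain_end [([-149.0, 242.0], 0.88)]
```

View pics/p5.png

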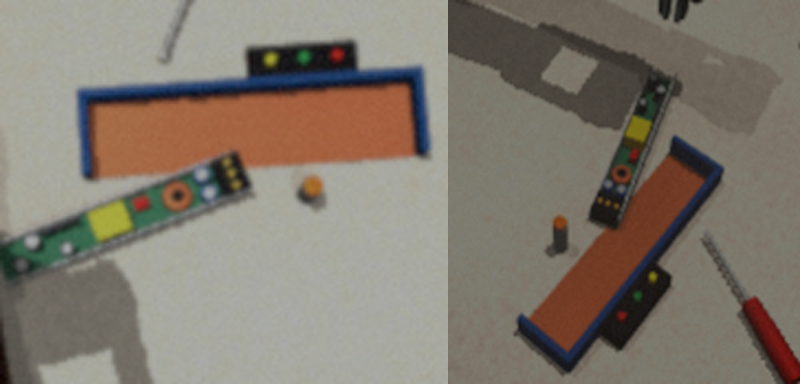

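>>> servo_tool(moves=[[[-1,0,30],0,0.12],[[0,0,30],0,0.12],[[0,0,24],0,0.12],[[0,0,5],0,0.12],[[0,-6,0],0,0.12],[[0,-6,0],0,0.12],[[0,-6,0],0,0.12],[[0,-6,0],0,0.12]])

```text
clock: 8.93
position: [514.8, 158.3, 10.3]
ee_rot: [-0.183, 0.983, 0.0, 0.002]
wrist_force: [-1.5, 2.9, 2.6]
finger_gap: 10.5
```

>>> servo_tool(moves=[[[0,-6,0],0,0.12],[[0,-6,0],0,0.12],[[0,-6,0],0,0.12],[[0,-6,0],0,0.12],[[0,-6,0],0,0.12],[[0,-6,0],0,0.12]])

```text
clock: 9.43
position: [526.7, 124.5, 8.8]
ee_rot: [-0.183, 0.983, 0.0, 0.0]
wrist_force: [-2.0, 4.4, 2.9]
finger_gap: 10.3
```

```bash
python3 -c "
from h import *
look('p6')"
```

```text
t 9.4333 tcp [526.7 124.5   8.8] bay [-136.1  205.7] x-axis deg(world) -158.88 z [ 0.001  0.    -1.   ] F [-2.   4.4  2.9] gap 10.3
top mask p0.92 bay corners [[-472.0, 351.0], [-466.0, 307.0], [-286.0, 329.0], [-292.0, 374.0]]
top mask p0.91 bay corners [[-143.0, 157.0], [-79.0, -40.0], [-38.0, -27.0], [-103.0, 170.0]]
top supply [([-91.0, 80.0], 0.83)]
top terminal_end [([-57.0, -34.0], 0.73), ([-293.0, 352.0], 0.58)]
top plain_end []
scene supply [([-94.0, 77.0], 0.88)]
scene terminal_end [([-290.0, 356.0], 0.79), ([-57.0, -33.0], 0.69)]
scene plain_end [([-132.0, 195.0], 0.71)]
```

View pics/p6.png

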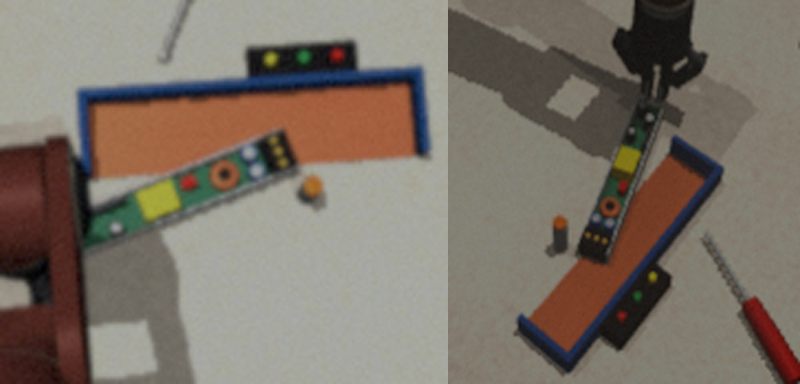

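>>> servo_tool(moves=[[[0,-6,0],0,0.12],[[0,-6,0],0,0.12],[[0,-6,0],0,0.12],[[0,-6,0],0,0.12],[[0,-6,0],0,0.12],[[0,-6,0],0,0.12],[[0,-6,0],0,0.12],[[0,-6,0],0,0.12]])

```text
clock: 10.6
position: [543.6, 79.4, 8.2]
ee_rot: [-0.183, 0.983, 0.0, -0.0]
wrist_force: [-0.1, 1.7, -1.3]
finger_gap: 10.4
```

```bash
python3 -c "
from h import *
look('p7')"
```

```text
t 10.6 tcp [543.6  79.4   8.2] bay [-121.5  159.7] x-axis deg(world) -158.89 z [-0.  0. -1.] F [-0.1  1.7 -1.3] gap 10.4
top mask p0.67 bay corners [[-126.0, 100.0], [-65.0, -86.0], [-23.0, -73.0], [-84.0, 114.0]]
top mask p0.27 bay corners [[-108.0, -42.0], [-96.0, -56.0], [-87.0, -48.0], [-99.0, -34.0]]
top supply [([-77.0, 36.0], 0.6)]
top terminal_end [([-41.0, -78.0], 0.97), ([-291.0, 354.0], 0.71)]
top plain_end []
scene mask p0.86 bay corners [[-131.0, 132.0], [-56.0, -93.0], [-16.0, -80.0], [-91.0, 145.0]]
scene supply [([-78.0, 31.0], 0.84)]
scene terminal_end [([-41.0, -79.0], 0.9)]
scene plain_end [([-115.0, 147.0], 0.72)]
```

View pics/p7.png

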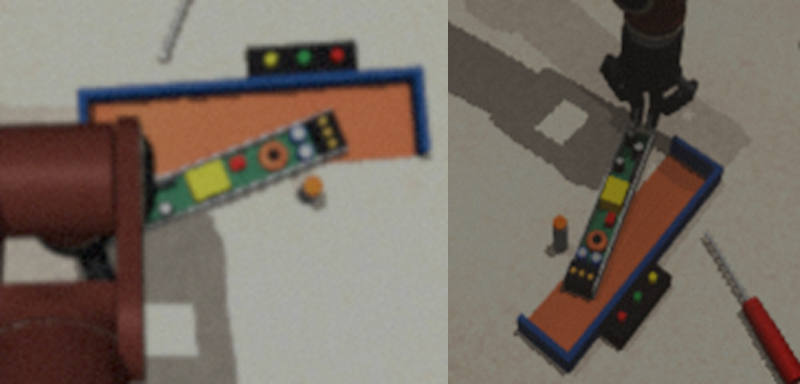

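>>> servo_tool(moves=[[[0,-6,0],0,0.12],[[0,-6,0],0,0.12],[[0,-6,0],0,0.12],[[0,-6,0],0,0.12],[[0,-6,0],0,0.12],[[0,-5,0],0,0.12],[[0,0,0],0,0.12]])

```text
clock: 11.68
position: [556.6, 46.0, 8.4]
ee_rot: [-0.183, 0.983, -0.001, 0.0]
wrist_force: [-1.0, -0.2, -0.3]
finger_gap: 10.0
```

```bash
python3 -c "
from h import *
look('p8')"
```

```text
t 11.6833 tcp [556.6  46.    8.4] bay [-110.2  125.8] x-axis deg(world) -158.94 z [ 0.001 -0.001 -1.   ] F [-1.  -0.2 -0.3] gap 10.0
top mask p0.68 bay corners [[-124.0, 95.0], [-54.0, -122.0], [-11.0, -108.0], [-81.0, 109.0]]
top mask p0.66 bay corners [[-66.0, 160.0], [-77.0, -161.0], [36.0, -164.0], [46.0, 156.0]]
top supply [([-67.0, 1.0], 0.93)]
top terminal_end [([-294.0, 355.0], 0.79), ([-30.0, -115.0], 0.66)]
top plain_end [([-113.0, 118.0], 0.71), ([-349.0, -330.0], 0.46)]
scene mask p0.92 bay corners [[-123.0, 103.0], [-47.0, -129.0], [-4.0, -114.0], [-80.0, 117.0]]
scene supply [([-69.0, -1.0], 0.6)]
scene terminal_end []
scene plain_end [([-105.0, 116.0], 0.56)]
```

View pics/p8.png

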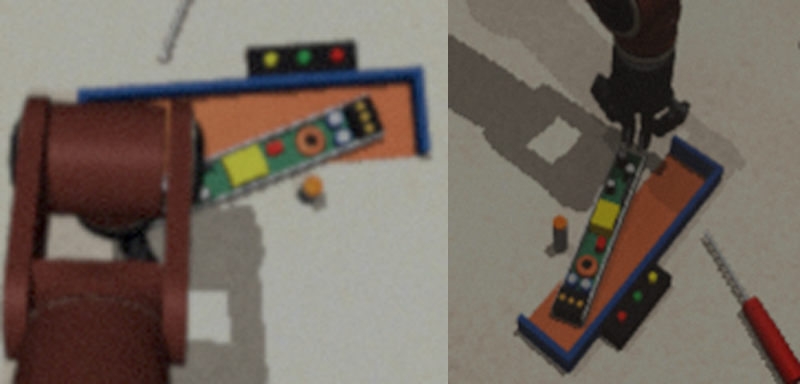

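>>> servo_tool(moves=[[[0,18,0],0,0.12],[[0,2,-30],0,0.12],[[0,0,-35],-0.125,0.12],[[0,0,0],-0.125,0.12],[[0,0,0],-0.125,0.12],[[0,0,0],-0.125,0.12],[[0,0,0],-0.125,0.12],[[0,0,0],-0.125,0.12]])

```text
clock: 12.85
position: [548.8, 66.2, 73.4]
ee_rot: [-0.533, 0.846, -0.0, 0.0]
wrist_force: [0.7, -0.5, 0.1]
finger_gap: 10.6
```

>>> servo_tool(moves=[[[0,0,0],-0.125,0.12],[[0,0,0],-0.125,0.12],[[0,0,0],-0.125,0.12],[[0,0,0],-0.125,0.12],[[31,15,0],0,0.12],[[31,15,0],0,0.12],[[0,0,0],0,0.12]])

```text
clock: 13.43
position: [520.0, -0.5, 72.9]
ee_rot: [0.723, -0.691, 0.0, 0.001]
wrist_force: [0.2, -0.2, 0.7]
finger_gap: 10.4
```

```bash
python3 -c "
from h import *
look('p9')"
```

```text
t 13.4333 tcp [ 5.20e+02 -5.00e-01  7.29e+01] bay [-149.1   81.2] x-axis deg(world) -87.41 z [-0.002 -0.002 -1.   ] F [ 0.2 -0.2  0.7] gap 10.4
top mask p0.85 bay corners [[-84.0, -27.0], [-54.0, -120.0], [-12.0, -106.0], [-43.0, -13.0]]
top mask p0.68 bay corners [[-111.0, -55.0], [-87.0, -57.0], [-86.0, -37.0], [-109.0, -35.0]]
top supply [([-69.0, -1.0], 0.69)]
top terminal_end [([-293.0, 350.0], 0.94), ([-29.0, -112.0], 0.58)]
top plain_end []
scene mask p0.88 bay corners [[-123.0, 103.0], [-49.0, -128.0], [-5.0, -114.0], [-79.0, 117.0]]
scene mask p0.27 bay corners [[-427.0, 628.0], [-317.0, 474.0], [-251.0, 521.0], [-361.0, 675.0]]
scene supply [([-71.0, 1.0], 0.92)]
scene terminal_end [([-30.0, -113.0], 0.89)]
scene plain_end [([-109.0, 114.0], 0.6)]
```

View pics/p9.png

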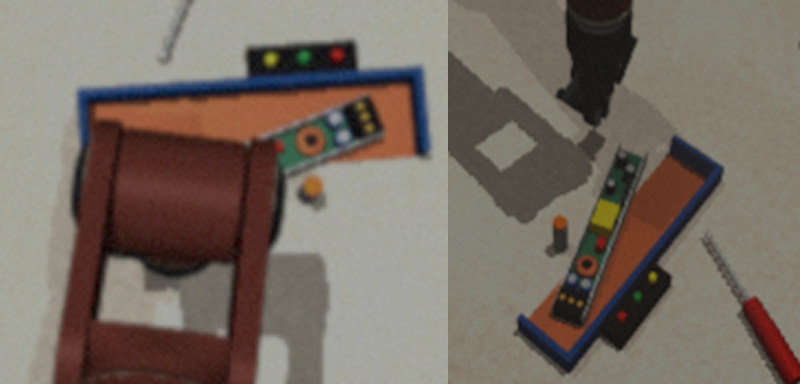

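>>> servo_tool(moves=[[[0,0,30],0,0.12],[[0,0,28],0,0.12],[[0,0,5],0,0.12],[[0,-8,0],0,0.12],[[0,-8,0],0,0.12],[[0,-6,0],0,0.12],[[0,-6,0],0,0.12],[[0,-6,0],0,0.12]])

```text
clock: 14.6
position: [557.5, 4.4, 11.8]
ee_rot: [0.724, -0.69, 0.001, -0.001]
wrist_force: [-1.4, -0.5, 1.2]
finger_gap: 10.2
```

>>> servo_tool(moves=[[[0,-6,0],0,0.12],[[0,-6,0],0,0.12],[[0,-6,0],0,0.12],[[0,-6,0],0,0.12]])

```text
clock: 14.93
position: [580.3, 5.6, 10.4]
ee_rot: [0.724, -0.69, -0.0, -0.0]
wrist_force: [-1.7, 0.7, 1.6]
finger_gap: 10.2
```

```bash
python3 -c "
from h import *
look('p10')"
```

```text
t 14.9333 tcp [580.3   5.6  10.4] bay [-88.5  84.2] x-axis deg(world) -87.26 z [-0.  0. -1.] F [-1.7  0.7  1.6] gap 10.2
top mask p0.67 bay corners [[-73.0, -6.0], [-67.0, -122.0], [-23.0, -120.0], [-30.0, -3.0]]
top mask p0.48 bay corners [[-368.0, 621.0], [-365.0, 498.0], [-287.0, 499.0], [-289.0, 622.0]]
top mask p0.27 bay corners [[-290.0, -256.0], [-256.0, -276.0], [-231.0, -233.0], [-264.0, -214.0]]
top supply [([-50.0, -2.0], 0.97)]
top terminal_end [([-42.0, -122.0], 0.92), ([-295.0, 353.0], 0.82)]
top plain_end [([-41.0, -122.0], 0.61)]
scene mask p0.58 bay corners [[-76.0, 110.0], [-63.0, -130.0], [-14.0, -127.0], [-28.0, 113.0]]
scene mask p0.35 bay corners [[-433.0, 632.0], [-321.0, 465.0], [-254.0, 510.0], [-366.0, 676.0]]
scene supply [([-48.0, -6.0], 0.8)]
scene terminal_end [([-44.0, -123.0], 0.82), ([-293.0, 353.0], 0.69)]
scene plain_end [([-59.0, 115.0], 0.79)]
```

View pics/p10.png

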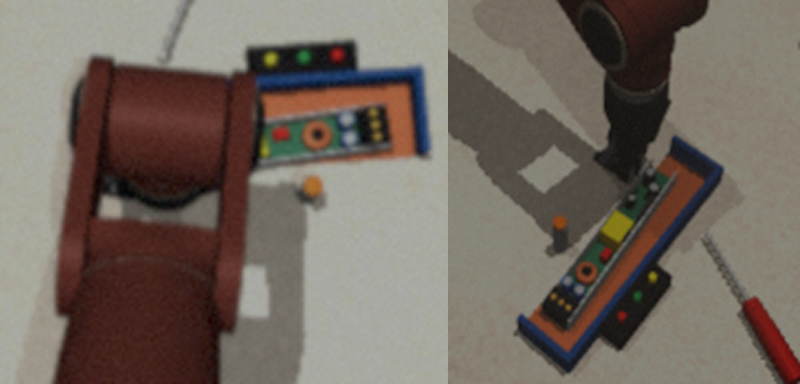

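>>> servo_tool(moves=[[[0,-5,0],0,0.12],[[0,-4,0],0,0.12],[[0,0,0],0,0.12],[[0,20,0],0,0.12],[[0,0,0],0,0.85],[[19,0,0],0,0.85],[[19,0,3],0,0.85],[[19,0,3],0,0.85]])

```text
clock: 16.1
position: [572.5, -52.6, 4.8]
ee_rot: [0.724, -0.69, 0.001, -0.0]
wrist_force: [0.1, -0.4, -0.3]
finger_gap: 58.2
```

```bash
python3 -c "
from h import *
look('p11')"
```

```text
t 16.1 tcp [572.5 -52.6   4.8] bay [-99.3  26.5] x-axis deg(world) -87.22 z [ 0.002 -0.    -1.   ] F [ 0.1 -0.4 -0.3] gap 58.2
top mask p0.90 bay corners [[-73.0, 118.0], [-73.0, -127.0], [-25.0, -127.0], [-26.0, 119.0]]
top supply []
top terminal_end [([-42.0, -123.0], 0.81), ([-294.0, 354.0], 0.69)]
top plain_end [([-350.0, -328.0], 0.67), ([-52.0, 118.0], 0.61)]
scene mask p0.85 bay corners [[-68.0, 112.0], [-64.0, -131.0], [-17.0, -130.0], [-20.0, 113.0]]
scene supply [([-48.0, -5.0], 0.88), ([-347.0, -329.0], 0.26)]
scene terminal_end [([-43.0, -122.0], 0.86)]
scene plain_end [([-53.0, 114.0], 0.71)]
```

View pics/p11.png

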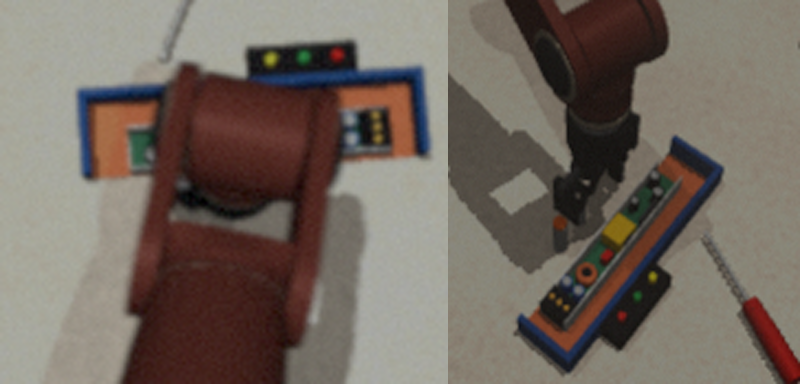

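>>> servo_tool(moves=[[[0,-6,0],0,0.75],[[0,-6,0],0,0.75],[[0,-6,0],0,0.75],[[0,-6,0],0,0.75],[[0,-6,0],0,0.75],[[0,-6,0],0,0.75],[[0,-3,0],0,0.75],[[0,0,0],0,0.75]])

```text
clock: 17.27
position: [611.3, -50.1, 4.2]
ee_rot: [0.724, -0.69, 0.0, -0.0]
wrist_force: [-0.1, 0.5, -0.4]
finger_gap: 64.2
```

```bash
python3 -c "
from h import *
look('p12')"
```

```text
t 17.2667 tcp [611.3 -50.1   4.2] bay [-60.4  27. ] x-axis deg(world) -87.26 z [ 0.001  0.    -1.   ] F [-0.1  0.5 -0.4] gap 64.2
top mask p0.57 bay corners [[-50.0, 114.0], [-53.0, -126.0], [-11.0, -126.0], [-7.0, 114.0]]
top supply []
top terminal_end [([-291.0, 353.0], 0.71), ([-30.0, -126.0], 0.55)]
top plain_end [([-32.0, 118.0], 0.87)]
scene mask p0.58 bay corners [[-50.0, 107.0], [-52.0, -131.0], [-1.0, -131.0], [1.0, 107.0]]
scene supply [([-31.0, -8.0], 0.81)]
scene terminal_end [([-29.0, -123.0], 0.57)]
scene plain_end [([-27.0, 114.0], 0.95)]
```

View pics/p12.png

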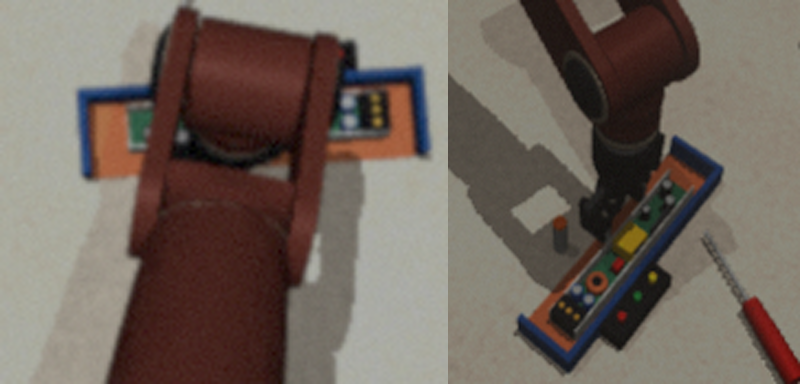

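>>> servo_tool(moves=[[[0,-3,0],0,0.75],[[0,-3,0],0,0.75],[[0,-2,0],0,0.75],[[0,0,0],0,0.75]])

```text
clock: 18.1
position: [618.7, -49.7, 4.2]
ee_rot: [0.724, -0.69, 0.0, -0.0]
wrist_force: [-0.8, 0.0, 1.1]
finger_gap: 63.9
```

>>> servo_tool(moves=[[[0,-1,0],0,0.75],[[0,-1,0],0,0.75],[[0,0,0],0,0.75]])

```text
clock: 18.35
position: [619.8, -49.7, 4.2]
ee_rot: [0.724, -0.69, -0.001, 0.001]
wrist_force: [-5.5, -0.6, 3.1]
finger_gap: 64.3
```

```bash
python3 -c "
from h import *
look('p13')"
```

```text
t 18.35 tcp [619.8 -49.7   4.2] bay [-51.9  27. ] x-axis deg(world) -87.23 z [-0.002 -0.    -1.   ] F [-5.5 -0.6  3.1] gap 64.3
top mask p0.61 bay corners [[-46.0, 115.0], [-44.0, -125.0], [-0.0, -124.0], [-2.0, 115.0]]
top supply []
top terminal_end [([-295.0, 354.0], 0.95), ([-24.0, -124.0], 0.58)]
top plain_end [([-18.0, -127.0], 0.64), ([-24.0, 117.0], 0.58)]
scene mask p0.72 bay corners [[-41.0, 111.0], [-40.0, -131.0], [-1.0, -131.0], [-2.0, 111.0]]
scene supply [([-17.0, -5.0], 0.68)]
scene terminal_end [([-22.0, -124.0], 0.78), ([-289.0, 353.0], 0.44), ([-95.0, -45.0], 0.36)]
scene plain_end [([-22.0, 114.0], 0.97)]
```

View pics/p13.png

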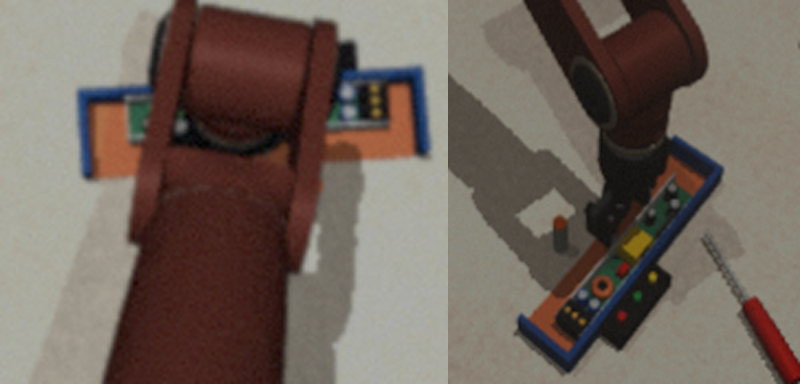

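>>> servo_tool(moves=[[[0,-1,0],0,0.75],[[0,-1,0],0,0.75],[[0,0,0],0,0.75]])

```text
clock: 19.1
position: [620.0, -49.8, 4.1]
ee_rot: [0.724, -0.689, -0.002, 0.003]
wrist_force: [-12.0, -2.3, 9.5]
finger_gap: 64.0
```

>>> servo_tool(moves=[[[0,-1,0],0,0.75],[[0,-1,0],0,0.75],[[0,0,0],0,0.75]])

```text
clock: 19.35
position: [620.0, -49.8, 4.1]
ee_rot: [0.725, -0.689, -0.004, 0.004]
wrist_force: [-19.8, -3.1, 14.5]
finger_gap: 64.1
```

>>> servo_tool(moves=[[[0,8,0],0,0.75],[[0,10,0],0,0.75],[[0,0,-30],0,0.75],[[0,0,-40],0,0.75],[[0,20,-40],0,0.75],[[0,35,-20],0,0.75],[[0,40,0],0,0.75],[[0,40,0],0,0.75]])

```text
clock: 20.02
position: [473.6, -57.0, 134.1]
ee_rot: [0.724, -0.69, 0.003, -0.002]
wrist_force: [0.0, 0.8, -0.8]
finger_gap: 63.7
```

>>> servo_tool(moves=[[[-40,0,0],0,0.75],[[-40,0,0],0,0.75],[[-40,0,0],0,0.75],[[-40,0,0],0,0.75],[[-40,0,0],0,0.75],[[0,0,0],0,0.75]])

```text
clock: 20.52
position: [462.7, 148.8, 132.0]
ee_rot: [0.726, -0.688, -0.0, -0.002]
wrist_force: [-0.6, -1.0, -0.8]
finger_gap: 64.1
```

Run:
```python
from h import *
look('p14')
r=cams.snapshot("top");cv2.imwrite("pics/t14.png",cv2.resize(r["color"][115:180,205:340],None,fx=5.8,fy=5.8,interpolation=cv2.INTER_CUBIC))
r=cams.snapshot("scene");cv2.imwrite("pics/s14.png",cv2.resize(r["color"][185:300,215:335],None,fx=5,fy=5,interpolation=cv2.INTER_CUBIC))
```

```text
t 20.5167 tcp [462.7 148.8 132. ] bay [-198.7  233.2] x-axis deg(world) -86.87 z [ 0.002  0.004 -1.   ] F [-0.6 -1.  -0.8] gap 64.1
top mask p0.61 bay corners [[-45.0, 114.0], [-44.0, -122.0], [1.0, -122.0], [-0.0, 114.0]]
top mask p0.51 bay corners [[-313.0, 349.0], [-314.0, 329.0], [-286.0, 328.0], [-285.0, 347.0]]
top mask p0.26 bay corners [[-368.0, 621.0], [-365.0, 495.0], [-286.0, 497.0], [-289.0, 623.0]]
top supply [([-19.0, -5.0], 0.96), ([-329.0, 541.0], 0.33)]
top terminal_end [([-19.0, -123.0], 0.72), ([-294.0, 355.0], 0.59)]
top plain_end [([-26.0, 117.0], 0.68)]
scene mask p0.92 bay corners [[-39.0, 108.0], [-42.0, -130.0], [-2.0, -131.0], [1.0, 108.0]]
scene supply [([-20.0, 115.0], 0.15)]
scene terminal_end [([-289.0, 350.0], 0.74), ([-20.0, -124.0], 0.55)]
scene plain_end [([-21.0, 115.0], 0.73)]
```

View pics/t14.png

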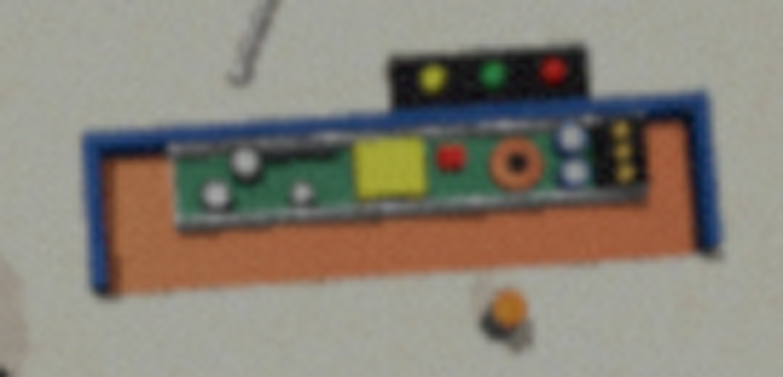

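View pics/s14.png

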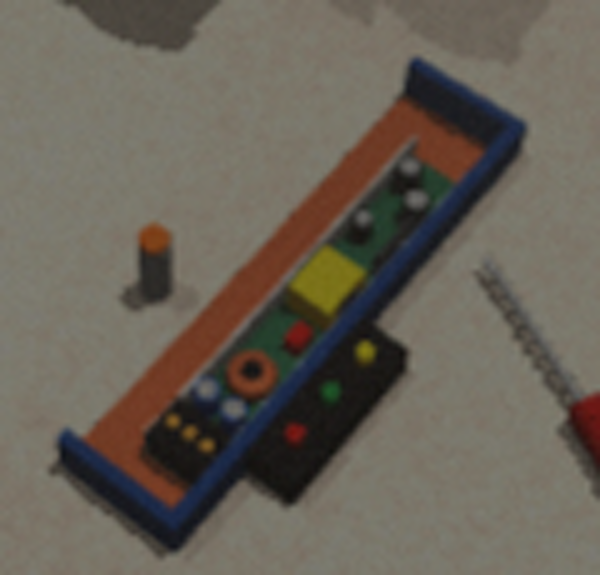

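Top crop: the supply lies along the back wall. Its near edge runs (180,228)→(648,197), parallel to the floor front (105,293)→(695,255). I'll do a sub-pixel check of that angle before handing in.

Run:
```python
from h import *
for rep in range(3):
    r=cams.snapshot("top");g=r["color"].astype(float)
    lum=g.sum(2);red=g[:,:,2]-g[:,:,0]   # orange floor high, grey/blue/green low
    def edge(y0,y1,xb0,xb1,z,rising):
        pts=[]
        for yb in np.arange(y0,y1,2.):
            xs=np.arange(xb0,xb1,0.5)
            W=np.array([[*(O+x*np.array([np.cos(YAW),np.sin(YAW)])+yb*np.array([-np.sin(YAW),np.cos(YAW)])),z] for x in xs])
            p=w2pix(r,W).astype(np.float32)
            v=cv2.GaussianBlur(cv2.remap(red,p[:,0].reshape(-1,1),p[:,1].reshape(-1,1),cv2.INTER_LINEAR),(1,5),0).ravel()
            d=np.diff(v)*rising
            d=np.clip(d,0,None);k=np.argmax(d);sl=slice(max(0,k-6),k+7)
            pts.append((yb,(xs[:-1][sl]*d[sl]).sum()/d[sl].sum()+.25))
        pts=np.array(pts);m=np.ones(len(pts),bool)
        for _ in range(3):
            c=np.polyfit(pts[m,0],pts[m,1],1);e=pts[:,1]-np.polyval(c,pts[:,0]);m=abs(e)<2.5*max(e[m].std(),.2)
        return c.round(4),e[m].std().round(2),m.sum()
    print("supply near edge z0",edge(-112,105,-56,-28,0,-1))
    print("floor front z0",edge(-140,140,-82,-58,0,1))
for s in ("transformer","capacitor","multimeter","probe","mug","screwdriver","post"):
    for c in ("top","scene"):print(s,c,[np.round(d["position"]).tolist() for d in spotter.place_of(c,s)[:1]])
```

```text
supply near edge z0 (array([ -0.    , -40.0775]), np.float64(0.52), np.int64(109))
floor front z0 (array([-1.70000e-03, -6.91961e+01]), np.float64(0.47), np.int64(137))
supply near edge z0 (array([ 5.00000e-04, -4.01114e+01]), np.float64(0.56), np.int64(109))
floor front z0 (array([-1.00000e-04, -6.91321e+01]), np.float64(0.47), np.int64(139))
supply near edge z0 (array([ 7.00000e-04, -4.00484e+01]), np.float64(0.55), np.int64(109))
floor front z0 (array([-1.10000e-03, -6.91767e+01]), np.float64(0.5), np.int64(139))
transformer top [[420.0, -335.0, -0.0]]
transformer scene [[424.0, -333.0, 1.0]]
capacitor top [[538.0, -343.0, 0.0]]
capacitor scene [[540.0, -344.0, 1.0]]
multimeter top [[674.0, 423.0, 2.0]]
multimeter scene [[677.0, 425.0, -1.0]]
probe top [[343.0, -419.0, 0.0]]
probe scene [[343.0, -422.0, 2.0]]
mug top [[318.0, 451.0, -2.0]]
mug scene [[319.0, 447.0, -0.0]]
screwdriver top [[795.0, -31.0, 1.0]]
screwdriver scene [[795.0, -28.0, -5.0]]
post top [[579.0, -123.0, 2.0]]
post scene [[581.0, -124.0, -0.0]]
```

```bash
python3 -c "
from h import *
tool();print(arm.sign_off())"
```

```text
t 21.9667 tcp [463.4 143.1 131.6] bay [-198.4  227.4] x-axis deg(world) -87.26 z [ 0.  0. -1.] F [ 1.  -1.   0.7] gap 64.0
the job is handed in; nothing more can be done
None
```

The supply is in the bay, flush against the back wall, and the job was handed in at about 22 s. I only pushed it and never gripped or lifted it.

**What I did:** I took the farther of the two look-alikes. I pushed it square on its long side, then on its plain end at about 18°. That put the terminal end behind the post (own x −30, y −115 in the bay frame) while the plain end was still outside (own x −105). I then swung the plain end in and pushed the long side until it stopped at the wall, with the wrist reading about 20 N sideways and 25 N in total.

**Last checks:**
- **Fit:** the near edge sits at own x ≈ −40 to −41 mm (−40 is home). It is parallel to the bay within about 0.1°.
- **Position along the wall:** the terminal end is at y ≈ −124, leaving the supply's centre about 4 mm towards −y.
- **Bystanders:** all read within about 5 mm of where they started, which is detector noise.
- **Robot:** clear of everything at hand-in.

**Disagreement:** the networks' single-point readings of the two ends scattered by a few mm (plain end at own x −21 to −26). I trusted the edge fit and the stop against the wall instead.

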